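Bring a hanging pipe spool off its rest and settle it over the yellow saddle

TASK

Take the trolley by its black handle and draw it along the rails so that the hot pipe spool slides off its steel rest, then stop the trolley right over the yellow saddle and take the swing out of the spool, so that it hangs level and still there for a good five seconds. Then let go of the handle, leaving it hanging so. Do not touch the hot spool, do not let it swing wildly, and leave the hammer and the wrench where they lie.

Things in the scene. Friction and masses are not known exactly. Their poses are not given: they have to be found in the camera images.
- gantry: blue bench gantry with two parallel steel rails (18 mm bars, axes 256 mm above the bench, 120 mm apart) between two pairs of posts 1000 mm apart. Fixed. Origin on the bench midway between the posts, below the middle of the rails; its y axis runs along the rails (y positive is the robot's left, where the rest is), z up.
- trolley (a joint): place of the yellow trolley along the rails, m; grows towards gantry -y (robot's right): its middle lies at gantry y = 0.18 - value. Travel -0.035 to 0.45; start -0.02 to 0.02. Trolley 1.0 kg, dragging with 3 N of brake friction plus 3 N per m/s, so it stays where it is left although the spool swings. Past about 0.055 the spool's flange drops off the rest.
- trolley_grip (a point): grip point in the middle of the black upright handle block on the trolley, 305 mm above the bench, straight above the trolley's middle and the swing pivot. The block is 24 mm thick along the rails, 64 mm wide across them and reaches from 275 to 325 mm height, with free room on all sides: grip it from above, fingers closing along the rails.
- swing (a joint): spool's swing angle, rad: 0 level, positive = left (gantry +y) end up; 0.28 at the start, on the rest. Free, hardly damped (halves in about 45 s), stops at +-0.6; w = 3.6 rad/s, period 1.7 s. Trolley acceleration a (m/s2, towards growing joint value) gives angle'' = -w^2*angle + (w^2/9.81)*a. Pivot pin on the trolley, across the rails, 250 mm above the bench.
- spool: aluminium pipe with a round flange on each end, hanging on the trolley, freshly welded and hot: not to be touched. 360 mm long along the rails, pipe 42 mm across, flanges 80 mm across and 14 mm thick; nominal mass 0.6 kg (about 0.65 kg with its hanger). Origin at the middle of the pipe's axis, 29 mm below the pivot pin; y along the pipe.
- rest: flat steel rest at the gantry's left end, carrying the spool's left flange at the start; top 80 x 110 mm. Origin on its top face, midway across, at the edge nearest the gantry's middle (gantry y = 0.32), 230 mm above the bench. Once the flange slips off this edge the spool drops and swings with about 0.26 rad amplitude.
- saddle_yellow: yellow pipe saddle (the target), fixed on the bench under the rails: base plate 170 mm across the rails x 80 mm along them, V-shaped cradle on it, about 80 mm high. Origin at the middle of its underside; its y axis is parallel to the rails. The trolley's handle must stop straight above it.
- saddle_blue: blue pipe saddle of the same shape, also under the rails: not the target. It and the yellow one may have changed places.
- hammer: hammer lying in front of the gantry; bystander, leave it where it is. Origin at the middle of its underside.
- wrench: open-ended wrench lying in front of the gantry; bystander, leave it where it is. Origin at the middle of its underside.
Things that resemble listed ones, but are neither listed nor needed, are in the scene too. Several things have the shape of the saddle_yellow; the one meant has the colours described above.

How it is judged:
On the way, in this order (a step that is already met when the one before it is completed fails the run):
1. the spool has been drawn off its rest: the trolley is past 55 mm and the left end has swung down below level (value of joint trolley above 0.055 m and value of joint swing below -0.02 rad).
2. the trolley stands over the yellow saddle with the spool level and still, for 4 s (y of trolley_grip in the frame of saddle_yellow between -0.02 and 0.02 m and value of joint swing between -0.08 and 0.08 rad and velocity of joint swing between -0.3 and 0.3 rad/s), for 4 s.
At the end, for the whole second after the job is handed in: the trolley handle within 20 mm (along the rails) of straight above the yellow saddle, the spool level within 0.08 rad and turning slower than 0.3 rad/s, the handle let go; before that it hung so for 4 s without a break (all of step 2 and contact force between the fingers and anything else below 0.5 N); the robot touches nothing.
It fails at once if the robot touches the hot spool (contact force between any of the fingers, the arm and spool above 0.5 N).
It fails at once if the spool swings wildly (more than 0.45 rad) (value of joint swing above 0.45 rad or value of joint swing below -0.45 rad).
It fails at once if the hammer or the wrench is pushed away (more than 40 mm) (distance of any of hammer, wrench from where it was at the start of the episode above 0.04 m).
It also fails if it takes over 58 s, if anything falls off the work surface, if the arm or the gripper's body presses on something with over 40 N, if the wrist force passes 120 N, or if a joint passes its speed limit or range.

ROBOT

A 6-joint arm with a two-finger parallel gripper is mounted at the origin on the work surface. World frame = base frame: x ahead of the robot, y to its left, z up, the work surface at z = 0. Lengths are in m, angles in rad, forces in N, time in s.
With the tool pointing down it reaches from about 0.375 to 0.975 m from the base axis. Payload 3.8 kg.
Tool frame: the origin (TCP) lies midway between the tips of the shut fingers; the grasp point (between the pads) lies 19 mm behind it; z points along the fingers, y is the line along which they close (so a half turn about z gives the same grasp; the last joint's range is limited). The gripper opens to 88 mm and grips with 3 to 60 N. Pads are 18 mm wide; open, the fingers measure 123 mm over their backs; the gripper's body (75 mm by 187 mm) begins 45 mm behind the grasp point.
Start: joints at [-1.221, 0.264, 1.604, -0, 1.274, -0.037], TCP at [0.255, -0.625, 0.215] pointing down, gripper open.
Joint ranges: [-2.63, 2.63], [-0.94, 2.18], [0.31, 2.57], [-1.31, 4.45], [0, 2.66], [-2.55, 2.55]. Speed limits (rad/s): [2.57, 2.57, 3.14, 3.14, 3.14, 3.14].

INTERFACE

Orientations are given as a rotation vector (axis times angle).
In Python, from cell import manip, inverse_kinematics, cams, order gives the robot as it stands. Calls block until the motion is done:
- manip.move_pose(position, orientation): joint-space move of the TCP to a pose.
- manip.move_linear(position, rate=0.15, rot=None): straight line of the TCP; rot=None keeps the orientation; rate is the mean speed in m/s.
- manip.set_joints(angles): joint-space move.
- manip.set_gripper(opening, force=None): finger opening in m; force is the grip in N (None keeps the last); returns when the fingers have stopped.
- manip.dwell(seconds).
- inverse_kinematics(position, orientation): joint angles nearest the present ones, or None.
- manip.state(): the state.
- cams.capture(name): name is "scene" or "top"; returns a dict with "image" (384x512x3 uint8, blue, green, red), "z_map" (384x512 float32, m along the optical axis (not along the pixel's ray), 0 where there is no reading), "intrinsics" (3x3 intrinsics, pixels), "position" and "orientation" of the camera in the world. Camera axes: x right, y down, z forward; pixel columns grow to the right and rows downward; lengths in m; the calibration is good to about 2 mm. A picture is of the moment at which its call begins.
A pose or a line that the arm cannot do raises manip.IKError and nothing moves.
- order.close_job(): hands the job in; it is judged then, once.
The state is a dict: "clock": time; "joint_pos": joint angles; "joint_velocities": joint speeds; "tau": joint torques, N m; "tool_pos": TCP position; "tcp_rot": TCP orientation; "contact_force": force on the tool from outside, world axes, zero at the start; "moment": the same for the moment, N m; "gripper_width": finger opening in m; "grasp_force": force on a finger pad.
Only numpy, scipy, OpenCV 4.12 (cv2) and the standard library are available. Lean on these libraries where they do the work, as an engineer would, in place of code of your own. Each camera call takes 0.05 s, during which the arm holds its last target. There are 200 camera calls.

## Working session

There is one attempt and no reset: what is moved stays moved. The work goes in short steps, each a Python script; the robot and the scene stay as the last script left them, time stands still between calls to the robot, and variables do not carry over. Pictures are saved under pics/ and viewed, at most 10 in all, crops included, and the job is handed in when it is done.

```bash
mkdir -p pics; ls; python3 - <<'E'
from cell import cams, manip
import cv2, numpy as np
for n in ("scene","top"):
    c=cams.capture(n); cv2.imwrite(f"pics/{n}0.png",c["image"]); np.savez(f"{n}0.npz",**c)
    print(n,c["intrinsics"].tolist(),c["position"],c["orientation"])
print(manip.state())
E
```

```text
pics
scene [[371.9502530027055, 0.0, 256.9426780900159], [0.0, 371.9502530027055, 188.35438492915367], [0.0, 0.0, 1.0]] [1.26066431 0.20603494 0.95608768] [-1.54861936 -1.96460296  0.85113602]
top [[391.0539124089245, 0.0, 250.19701138882814], [0.0, 391.0539124089245, 188.04786438597242], [0.0, 0.0, 1.0]] [0.36232012 0.02037358 1.11055165] [-2.14882063  2.19995422 -0.05757834]
{'clock': 0.1, 'joint_pos': array([-1.22089174e+00,  2.64696418e-01,  1.60518621e+00,  1.57652178e-06,
        1.27367219e+00, -3.69369718e-02]), 'joint_velocities': array([ 0.00035619, -0.00273245, -0.00226805, -0.00172883, -0.00050047,
       -0.0007458 ]), 'tau': array([ 6.49929757e-05, -5.03618503e+01, -3.58070970e+01,  7.29824952e-02,
        2.32951861e-02, -6.44498300e-05]), 'tool_pos': array([ 0.25440514, -0.62451551,  0.21402766]), 'tcp_rot': array([-3.08110746e+00, -6.03494200e-01,  4.77709924e-04]), 'contact_force': array([-0.57457896,  0.80352409, -0.12659093]), 'moment': array([-0.00734297, -0.03431113, -0.04395161]), 'grasp_force': 0.0, 'gripper_width': 0.08799731085307433}
```

View pics/scene0.png

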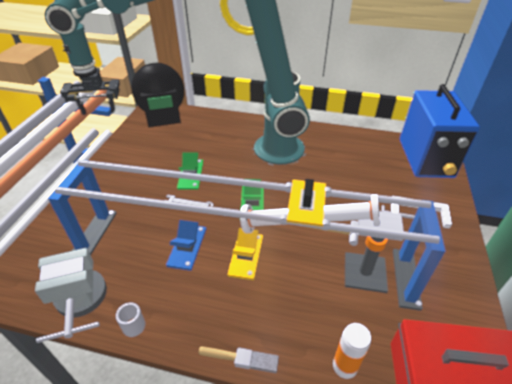

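View pics/top0.png

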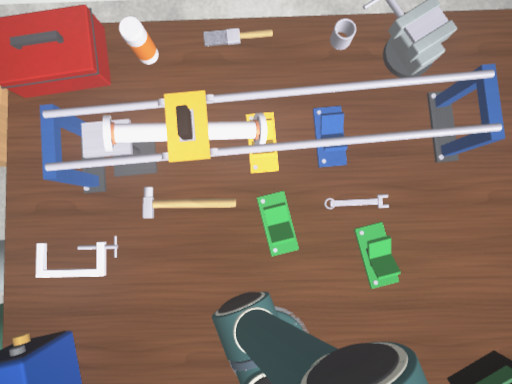

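The top view shows the trolley (yellow plate) with its black handle at about (185,122). The possible saddles are yellow (262,142), blue (330,136) and two green lookalikes (278,222) and (378,255), so yellow is the target. The hammer is at (190,204) and the wrench at (357,203). I'll measure from both clouds.

```bash
cat > h.py <<'E'
import numpy as np, cv2
from scipy.spatial.transform import Rotation as R
def cloud(c):
    K=c["intrinsics"]; z=c["z_map"]; v,u=np.mgrid[:384,:512]
    P=np.stack([(u-K[0,2])/K[0,0]*z,(v-K[1,2])/K[1,1]*z,z],-1)
    return P@R.from_rotvec(c["orientation"]).as_matrix().T+c["position"], z>0
def proj(c,X):
    q=(np.atleast_2d(X)-c["position"])@R.from_rotvec(c["orientation"]).as_matrix()
    return (q@c["intrinsics"].T)[:,:2]/q[:,2:]
E
python3 - <<'E'
from h import *
for n in ("top","scene"):
    c=dict(np.load(n+"0.npz")); P,ok=cloud(c); hsv=cv2.cvtColor(c["image"],cv2.COLOR_BGR2HSV)
    H,S,V=[hsv[...,i] for i in range(3)]; x,y,z=P[...,0],P[...,1],P[...,2]
    reg=ok&(x>.2)&(x<.9)&(abs(y)<.65)
    ye=reg&(H>18)&(H<34)&(S>140)&(V>90)
    def rep(name,m):
        Q=P[m]; 
        if len(Q)<5: print(n,name,len(Q)); return
        r=cv2.minAreaRect(Q[:,:2].astype(np.float32))
        print(n,name,len(Q),"med",np.median(Q,0).round(4),"min",np.percentile(Q,2,0).round(3),"max",np.percentile(Q,98,0).round(3),"rect",np.round(r[0],4),np.round(r[1],3),round(r[2],1))
    S1=ye&(abs(y-np.median(y[ye&(z<.12)&(z>.003)]))<.12)
    rep("saddle all",ye&(z<.12)&(z>.003)&(y<.1)&(y>-.15)&(x>.45))
    rep("saddle base",ye&(z<.022)&(z>.003)&(y<.1)&(y>-.15)&(x>.45))
    rep("trolley",ye&(z>.2))
    rep("handle",reg&(V<70)&(z>.27)&(z<.36)&(x>.45)&(y>.05)&(y<.35))
    # rails
    for k in range(2):pass
    ra=reg&(S<70)&(z>.24)&(z<.285)
    Q=P[ra&(x>.4)]
    if len(Q):
        A=Q[Q[:,1]<0]; h,e=np.histogram(A[:,0],bins=30); print(n,"rail x hist",[(round(a,3),int(b)) for a,b in zip(e,h) if b>15])
        for lo,hi in ((.4,.6),(.6,.8)):
            B=A[(A[:,0]>lo)&(A[:,0]<hi)]
            if len(B)>10: print(np.polyfit(B[:,1],B[:,0],1).round(4),len(B),np.median(B[:,2]))
    bl=reg&(H>100)&(H<125)&(S>140); rep("blue posts L",bl&(y>.25)&(z>.05)&(x>.4));rep("blue posts R",bl&(y<-.35)&(z>.05)&(x>.4)); rep("saddle blue",bl&(y<.1)&(y>-.3)&(x>.4)&(z>.003))
c=dict(np.load("top0.npz")); a=cv2.resize(c["image"][80:185,30:350],None,fx=2.5,fy=2.5,interpolation=cv2.INTER_CUBIC); 
s=dict(np.load("scene0.npz"))["image"]; b=cv2.resize(s[170:290,160:440],(800,343)); a=cv2.resize(a,(800,257)); cv2.imwrite("pics/crop.png",np.vstack([a,b]))
E
```

```text
top saddle all 123 med [ 0.5311 -0.0128  0.0136] min [ 0.488 -0.038  0.007] max [0.659 0.046 0.081] rect [0.5742 0.0051] [0.173 0.08 ] 3.3
top saddle base 82 med [ 0.5126 -0.016   0.0124] min [ 0.488 -0.038  0.006] max [0.659 0.049 0.017] rect [0.5742 0.0051] [0.173 0.08 ] 3.3
top trolley 870 med [0.6133 0.1679 0.2757] min [0.488 0.128 0.272] max [0.637 0.218 0.279] rect [0.5625 0.1715] [0.151 0.091] 3.7
top handle 0
top rail x hist [(np.float64(0.505), 101), (np.float64(0.511), 220), (np.float64(0.517), 352), (np.float64(0.523), 374), (np.float64(0.53), 381), (np.float64(0.536), 298), (np.float64(0.542), 156), (np.float64(0.548), 42), (np.float64(0.623), 65), (np.float64(0.629), 208), (np.float64(0.635), 327), (np.float64(0.641), 371), (np.float64(0.647), 374), (np.float64(0.654), 324), (np.float64(0.66), 176), (np.float64(0.666), 57)]
[-0.063  0.512] 1930 0.26456918694339476
[-0.0632  0.6311] 1913 0.2644918299922555
top blue posts L 539 med [0.5298 0.4918 0.2471] min [0.461 0.477 0.244] max [0.59  0.505 0.251] rect [0.5282 0.4908] [0.139 0.029] 3.9
top blue posts R 662 med [ 0.6048
[... 1023 characters left out ...]
9), (np.float64(0.633), 37), (np.float64(0.639), 128), (np.float64(0.646), 267), (np.float64(0.652), 227), (np.float64(0.658), 243), (np.float64(0.664), 197), (np.float64(0.67), 118)]
[-0.0646  0.5214] 1067 0.2616038342253576
[-0.0543  0.6428] 1246 0.2619426706067389
scene blue posts L 689 med [0.5764 0.483  0.1351] min [0.476 0.473 0.052] max [0.633 0.507 0.248] rect [0.5527 0.4914] [0.164 0.03 ] 3.6
scene blue posts R 1339 med [ 0.6688 -0.4938  0.1883] min [ 0.532 -0.513  0.054] max [ 0.694 -0.484  0.248] rect [ 0.6111 -0.5013] [0.169 0.029] 3.4
scene saddle blue 962 med [ 0.6103 -0.1782  0.0143] min [ 0.531 -0.215  0.008] max [ 0.672 -0.146  0.077] rect [ 0.5926 -0.1832] [0.165 0.077] 3.3
```

View pics/crop.png

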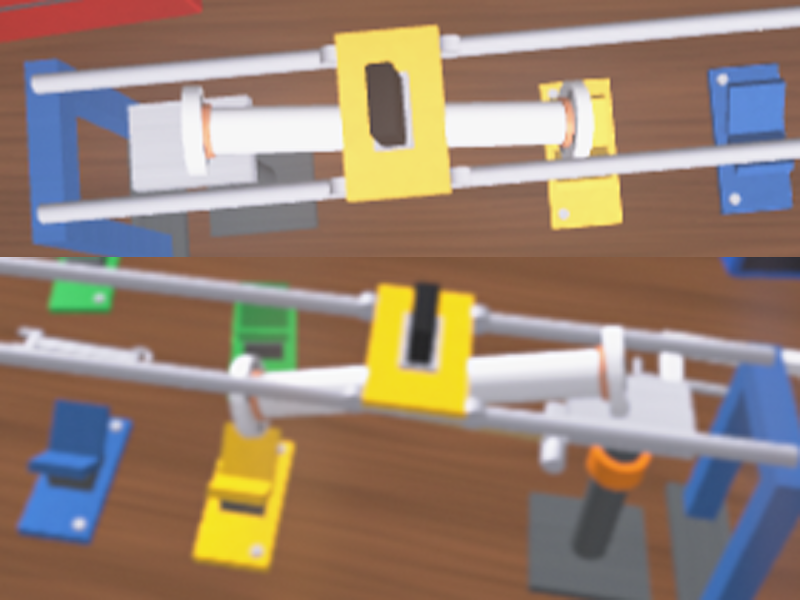

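The crop confirms the handle on the yellow trolley plate and the yellow saddle, with the spool's right flange above it. The blue saddle lies further right. From the two clouds the yellow saddle is at about (0.5765, 0.005), the handle at about (0.566, 0.1725) with its top at 0.324, and the rail slope is dx/dy = -0.063. I'll go above the handle and check the swing estimator there.

```bash
cat >> h.py <<'E'
U=np.array([.0629,-.998,0]); U/=np.linalg.norm(U); L=np.array([-U[1],U[0],0])   # along travel; lateral (+x)
S_T=U@[.5765,.0051,0]; LAT=L@[.5765,0,0]
def rot(sgn): 
    y=sgn*U; z=np.array([0,0,-1.]); return R.from_matrix(np.stack([np.cross(y,z),y,z],1)).as_rotvec()
def swing(c):
    P,ok=cloud(c); hsv=cv2.cvtColor(c["image"],cv2.COLOR_BGR2HSV)
    s,l,z=P@U,P@L-LAT,P[...,2]
    m=ok&(hsv[...,1]<70)&(abs(l)<.03)&(z>.12)&(z<.31)&(abs(s-np.median(s[ok&(hsv[...,1]<70)&(abs(l)<.03)&(z>.19)&(z<.245)]))<.22)
    m&=(hsv[...,2]>100)
    # robust line, pipe only
    a,b=s[m],z[m]; k=np.ones(len(a),bool)
    for t in (.04,.02,.012,.012):
        p=np.polyfit(a[k],b[k],1); k=abs(b-np.polyval(p,a))<t
    return -np.arctan(p[0]),int(k.sum())   # left end (small s) up = positive
E
python3 - <<'E'
from h import *
from cell import manip, cams, inverse_kinematics
for n in ("scene","top"): print(n,swing(dict(np.load(n+"0.npz"))))
p=manip.state()["tool_pos"]; manip.move_linear([p[0],p[1],.42],rate=.25)
g=np.array([.566,.1725,.40])
best=min(((inverse_kinematics(g,rot(s)),s) for s in (1,-1)),key=lambda q: 9 if q[0] is None else abs(q[0][5]))
print(best)
t0=manip.state()["clock"]; manip.move_pose(g,rot(best[1])); print(manip.state()["clock"]-t0)
print(manip.state()["tool_pos"])
c=cams.capture("scene"); print(swing(c)); t=cams.capture("top"); print(swing(t))
s=dict(c); P,ok=cloud(c); hsv=cv2.cvtColor(c["image"],cv2.COLOR_BGR2HSV)
m=ok&(hsv[...,2]<80)&(hsv[...,1]<120)&(P[...,2]>.27)&(P[...,2]<.335)&(abs(P@L-LAT)<.06)&(abs(P[...,1]-.17)<.04)
Q=P[m]; print("handle",m.sum(),Q.min(0),Q.max(0)) if m.any() else 0
cv2.imwrite("pics/above.png",np.hstack([c["image"],t["image"]])[:, :][::1,::1] if 0 else cv2.resize(np.hstack([c["image"],t["image"]]),(800,300)))
E
```

```text
scene (np.float64(-0.21199765505885193), 756)
top (np.float64(0.2709630288622853), 1779)
(array([ 2.53733102e-01,  4.88030754e-02,  1.51848990e+00, -4.44089210e-16,
        1.57429968e+00, -1.38000602e+00]), -1)
3.0
[0.5663131  0.17173388 0.39999257]
(np.float64(-0.2117459717378476), 759)
(np.float64(0.27074009714396274), 1760)
handle 183 [0.53908317 0.16387262 0.28412537] [0.60069339 0.18371782 0.32753866]
```

View pics/above.png

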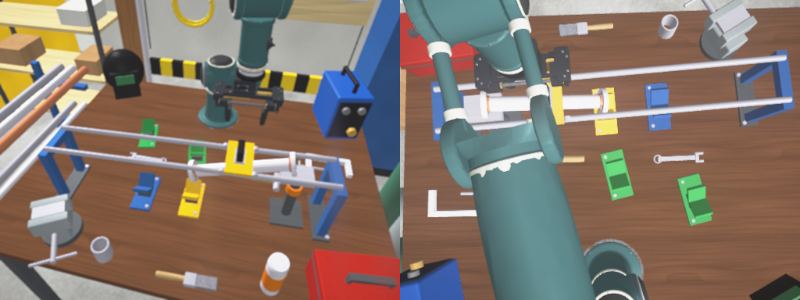

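The handle is free below the gripper. The scene-view estimator picks up the rest, so I'll restrict it to the spool's right half and test that on saved data. Then I'll grip.

```bash
cat >> h.py <<'E'
def swing2(c,s0,dbg=0,lo=.06,hi=.165):
    """right half of the pipe; s0 = trolley place along U"""
    P,ok=cloud(c); hsv=cv2.cvtColor(c["image"],cv2.COLOR_BGR2HSV)
    s,l,z=P@U-s0,P@L-LAT,P[...,2]
    m=ok&(hsv[...,1]<80)&(hsv[...,2]>90)&(l>-.04)&(l<.04)&(z>.12)&(z<.32)&(s>lo)&(s<hi)
    a,b=s[m],z[m]
    if len(a)<30: return np.nan,len(a)
    k=np.ones(len(a),bool)
    for t in (.03,.015,.012):
        p=np.polyfit(a[k],b[k],1); k=abs(b-np.polyval(p,a))<t
    if dbg: print(l[m][k].mean(), np.polyval(p,0), np.std(b[k]-np.polyval(p,a[k])))
    return -np.arctan(p[0]),int(k.sum())
E
python3 - <<'E'
from h import *
for n in ("scene","top"): print(n,swing2(dict(np.load(n+"0.npz")),U@[.566,.1725,0],1))
from cell import manip, cams
s=manip.state(); print(s["clock"])
manip.move_linear([.566,.173,.286],rate=.12)
manip.set_gripper(0.0,force=40)
s=manip.state(); print(s["clock"],s["tool_pos"],s["gripper_width"],s["grasp_force"],s["contact_force"])
c=cams.capture("scene"); print("scene",swing2(c,U@s["tool_pos"],1)); t=cams.capture("top"); print("top",swing(t),swing2(t,U@s["tool_pos"],1))
np.savez("g.npz",p=s["tool_pos"])
print("to go",S_T-U@s["tool_pos"])
cv2.imwrite("pics/grip.png",cv2.resize(np.hstack([c["image"],t["image"]]),(800,300)))
E
```

```text
0.008608373376070433 0.24180638008061314 0.006051586982722722
scene (np.float64(0.3485213476130164), 236)
-0.0060458261464713895 0.23249544929681584 0.004687107126992887
top (np.float64(0.2229054414100665), 740)
4.1667
6.2583 [0.56601281 0.17262184 0.28596032] 0.02358349142768708 40.000001192092896 [ 0.86274608 -1.58043075  0.28384421]
0.009445709501889868 0.2422171527885314 0.006184622077737828
scene (np.float64(0.35281576104008916), 240)
-0.00677173317793817 0.23249678637530583 0.004740733316289024
top (np.float64(0.2601769859329603), 1266) (np.float64(0.2240014019503846), 707)
to go 0.16784975985069023
```

View pics/grip.png

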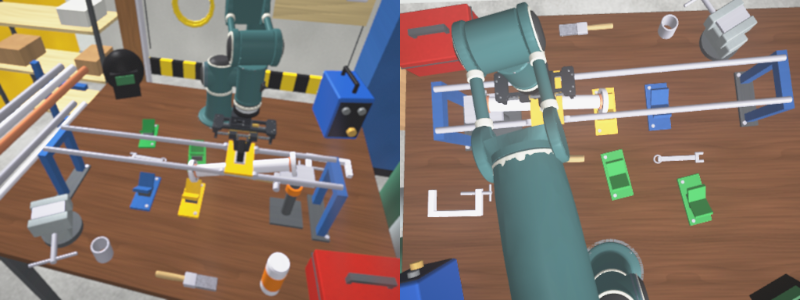

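Gripped squarely (width 23.6 mm). I'll make the swing estimate a cylinder fit about the known pivot, check it, then draw the spool off.

```bash
cat >> h.py <<'E'
from scipy.optimize import least_squares
def swing3(c,s0,right=True):
    P,ok=cloud(c); hsv=cv2.cvtColor(c["image"],cv2.COLOR_BGR2HSV)
    s,l,z=P@U-s0,P@L-LAT,P[...,2]
    m=ok&(hsv[...,1]<80)&(hsv[...,2]>90)&(abs(l)<.04)&(z>.12)&(z<.32)&(s<.158)&((s>.055)|((not right)&(s<-.055)&(s>-.13)))
    X=np.stack([s[m],l[m],z[m]-.25],1)
    if len(X)<30: return np.nan,len(X),np.nan
    def f(q):
        n=np.array([np.sin(q[0]),0,np.cos(q[0])])    # spool's up; axis 29 mm below pivot
        return np.hypot(X@n+.029,X[:,1]-q[1])-.021
    r=min((least_squares(f,[t,0],loss="soft_l1",f_scale=.003) for t in (-.25,0,.25)),key=lambda r:r.cost)
    return r.x[0],len(X),r.x[1]
W=3.6
def fit(t,y,w=W):
    A=np.stack([np.cos(w*t),np.sin(w*t),np.ones_like(t)],1)
    r=least_squares(lambda k:A@k-y,[0,0,0],loss="soft_l1",f_scale=.02)
    return r.x,np.std(A@r.x-y)
E
cat > draw.py <<'E'
E
python3 - <<'E'
from h import *
s0=U@[.566,.1727,0]
for n in ("scene","top"):
    c=dict(np.load(n+"0.npz")); print(n,swing3(c,s0),swing3(c,s0,False))
E
```

```text
scene (np.float64(0.28120531136607707), 351, np.float64(0.0016382082382553887)) (np.float64(0.27810363331207943), 844, np.float64(0.0008768819283700577))
top (np.float64(0.27082663506832294), 803, np.float64(-0.0033194692057715034)) (np.float64(0.27702973040816853), 1491, np.float64(-0.0033763123775041454))
```

The cylinder fit gives 0.27–0.28, matching the stated 0.28. Drawing off now, then measuring the swing.

```bash
cat >> h.py <<'E'
def watch(manip,cams,n,names=("scene",)):
    T=[];Y=[];N=[]
    s0=U@manip.state()["tool_pos"]; C=[]
    for i in range(n):
        t=manip.state()["clock"]; C.append((t,cams.capture(names[i%len(names)])))
    for i,(t,c) in enumerate(C):
        a=swing3(c,s0,False); T.append(t);Y.append(a[0]);N.append(a[1])
    return np.array(T),np.array(Y),np.array(N)
E
python3 - <<'E'
from h import *
from cell import manip, cams
p=np.load("g.npz")["p"]
t0=manip.state()["clock"]; manip.move_linear(p+.11*U,rate=.1); s=manip.state()
print("dur",s["clock"]-t0,(s["tool_pos"]-p)@U)
T,Y,N=watch(manip,cams,24,("scene","top"))
for k in (0,1): print(Y[k::2].round(3),N[k::2])
g=~np.isnan(Y); x,e=fit(T[g],Y[g]); print(x,e,np.hypot(*x[:2]),"clock",manip.state()["clock"])
E
```

```text
dur 1.25 0.11088579905742388
[-0.327 -0.344 -0.316 -0.244 -0.145 -0.028  0.094  0.202  0.281  0.323
  0.329  0.293] [880 905 873 834 811 774 729 765 817 841 850 836]
[-0.346 -0.339 -0.288 -0.202 -0.094  0.028  0.144  0.241  0.303  0.326
  0.31   0.259] [1027 1029  982  957  910  865  829  832  853  855  860  837]
[ 0.28271859 -0.18624979 -0.00648305] 0.0032421837445315662 0.3385539585231866 clock 8.8083
```

Swing amplitude is 0.34 rad with a clean fit. I'll step the trolley forward, centred on the swing's minimum, and measure the effect.

```bash
cat > step.py <<'E'
import sys
from h import *
from cell import manip, cams
# usage: step.py a b  qtarget T lag nwatch   (a,b: current swing phasor cos,sin)
a,b,q,T,lag,n=[float(v) for v in sys.argv[1:7]]; p=np.load("g.npz")["p"]
s=manip.state(); now=s["clock"]; q0=(s["tool_pos"]-p)@U; D=q-q0
ph=np.arctan2(b,a)                      # theta = A cos(W t - ph)
tm=(ph+(np.pi if D>0 else 0))/W; tm+=np.ceil((now+T/2+lag+.02-tm)/(2*np.pi/W))*2*np.pi/W
manip.dwell(tm-T/2-lag-now); t1=manip.state()["clock"]
manip.move_linear(p+q*U,rate=abs(D)/T); s=manip.state()
print("D",D,"start",t1,"call dur",s["clock"]-t1,"q",(s["tool_pos"]-p)@U)
Tt,Y,N=watch(manip,cams,int(n)); print(Y.round(3),N.min())
g=~np.isnan(Y); x,e=fit(Tt[g],Y[g]); print("fit",x,e,"A",np.hypot(*x[:2]))
dz=(x[0]-a)+1j*(x[1]-b); print("gain",abs(dz)/abs(D),"centre minus planned",((np.angle(dz)-np.angle((a+1j*b)*-1)+np.pi)%(2*np.pi)-np.pi)/W,"clock",manip.state()["clock"])
E
python3 step.py 0.2827 -0.1862 0.25 0.6 0.03 22
```

```text
D 0.14002028944770928 start 9.1083 call dur 0.75 q 0.25014531320375666
[-0.035 -0.006  0.022  0.051  0.078  0.103  0.125  0.143  0.155  0.162
  0.165  0.162  0.155  0.142  0.123  0.1    0.076  0.049  0.02  -0.009
 -0.039 -0.065] 665
fit [ 0.15056671 -0.06673734  0.00031887] 0.0007719735697410735 A 0.16469428333076327
gain 1.2721775114198353 centre minus planned -0.042402355007789855 clock 10.9583
```

```bash
python3 step.py 0.15057 -0.06674 0.144 0.6 0.0 22
```

```text
D -0.10496748854514282 start 11.8 call dur 0.7582999999999984 q 0.14287412537456803
[-0.002 -0.006 -0.01  -0.013 -0.015 -0.019 -0.022 -0.022 -0.022 -0.022
 -0.022 -0.021 -0.018 -0.014 -0.011 -0.007 -0.004  0.001  0.004  0.009
  0.012  0.016] 742
fit [ 0.02107226 -0.00967226  0.00030103] 0.0006572917016540193 A 0.023186043359772923
gain 1.3481758882614296 centre minus planned 0.0005957791577855994 clock 13.6583
```

```bash
python3 step.py 0.02107 -0.00967 0.1678 0.6 0.0 16; python3 - <<'E'
from h import *
from cell import manip, cams
p=manip.state()["tool_pos"]; print(p,S_T-U@p)
c=cams.capture("scene"); cv2.imwrite("pics/at.png",cv2.resize(c["image"][150:300,140:400],(780,450)))
P,ok=cloud(c); hsv=cv2.cvtColor(c["image"],cv2.COLOR_BGR2HSV); H,S,V=[hsv[...,i] for i in range(3)]; x,y,z=[P[...,i] for i in range(3)]
m=ok&(H>18)&(H<34)&(S>140)&(V>90)&(x>.45)&(x<.75)&(abs(y)<.15)
for n,k in (("saddle",(z<.12)&(z>.003)),("trolley",(z>.262)&(z<.29))):
    print(n,(m&k).sum(),np.percentile((P@U)[m&k],[2,50,98])-S_T)
E
```

```text
D 0.023319571962780394 start 14.4167 call dur 0.7583000000000002 q 0.16748853425826957
[ 0.003  0.002  0.    -0.    -0.001 -0.002 -0.004 -0.003 -0.005 -0.005
 -0.006 -0.005 -0.006 -0.003 -0.003 -0.003] 734
fit [-0.00622514  0.00048269  0.00119923] 0.0005967941790788674 A 0.00624382621624171
gain 1.2488303170882191 centre minus planned 0.02060172780449417 clock 15.975
[0.57641533 0.00543451 0.28594922] 0.00033916970920525383
saddle 1174 [-0.04036352 -0.0048137   0.03576677]
trolley 887 [-0.04494077 -0.01494388  0.04137428]
```

View pics/at.png

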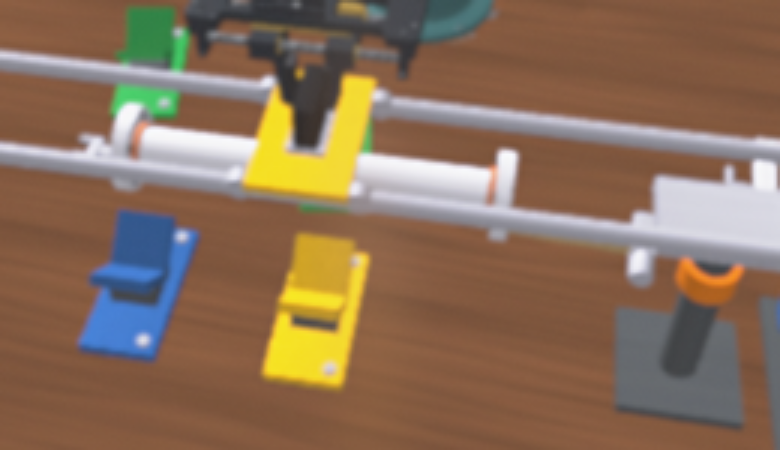

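The trolley (crop (315,140)) stands over the yellow saddle (315,320). Both centre within about 2 mm, and the spool is level with 0.006 rad of swing. I'll hold 5 s, release, lift clear and hang another 5 s.

```bash
python3 - <<'E'
from h import *
from cell import manip, cams
manip.dwell(5.2)
p=manip.state()["tool_pos"]
manip.set_gripper(.07); manip.dwell(.3)
manip.move_linear([p[0],p[1],.42],rate=.08)
manip.dwell(5)
s=manip.state(); print(s["clock"],s["tool_pos"],s["contact_force"],s["gripper_width"])
Y=[]
for i in range(24):
    c=cams.capture("scene"); Y.append(swing3(c,S_T,False)[0])
print(np.round(Y,3))
P,ok=cloud(c); hsv=cv2.cvtColor(c["image"],cv2.COLOR_BGR2HSV); H,S,V=[hsv[...,i] for i in range(3)]; x,y,z=[P[...,i] for i in range(3)]
m=ok&(H>18)&(H<34)&(S>140)&(V>90)&(x>.45)&(x<.75)&(abs(y)<.15)&(z>.262)&(z<.29)
print(m.sum(),np.percentile((P@U)[m],[2,50,98])-S_T)
m=ok&(V<80)&(S<120)&(z>.28)&(z<.335)&(abs(P@L-LAT)<.05)&(abs(y)<.06); print("handle",m.sum(),np.percentile((P@U)[m],[2,98])-S_T)
cv2.imwrite("pics/end.png",c["image"])
E
```

```text
29.1583 [0.57641419 0.00546628 0.42000963] [ 0.31225256 -0.56080354  0.52326667] 0.07008041265473348
[ 0.001 -0.001 -0.001 -0.001 -0.001 -0.003 -0.003 -0.003 -0.005 -0.004
 -0.004 -0.005 -0.004 -0.003 -0.002 -0.002 -0.002 -0.     0.001  0.002
  0.003  0.003  0.004  0.004]
989 [-0.04489397 -0.00930228  0.04138964]
handle 206 [-0.01274055  0.00379736]
```

View pics/end.png

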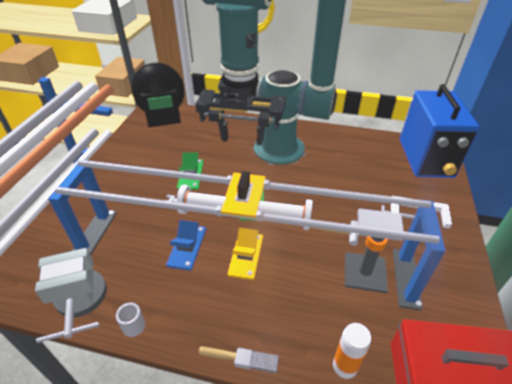

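The handle (245,185) is free, with the gripper well above it. The trolley stands over the yellow saddle (245,255), and the spool is level and still within 0.005 rad.

```bash
python3 -c "
from cell import order; print(order.close_job())"
```

```text
the job is handed in; nothing more can be done
None
```

The spool is off its rest and hangs level and still (within about 0.005 rad) over the yellow saddle, with the trolley about 2 mm from centre; the handle is let go and the job is handed in at about 30 s, though no verdict was returned.

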